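# Release the fittings drawer through its catch hole

### The job

The drawer of the green fittings chest is held shut by a spring catch. Take the wooden dowel out of its block, put it down through the small hole in the brass plate at the back of the chest and ease the hidden catch down by feel, keeping the push under 16 N because the catch bends if forced, until the drawer springs open. Then stand the dowel back in its block, all the way down, and let go; leave the other things on the bench where they are.

Things in the scene. Friction and masses are not known exactly. Their poses are not given: they have to be found in the camera images.
- chest: Fixed green sheet-steel chest, 170 mm front to back, 160 mm wide, 110 mm high; origin at the middle of its underside; x points to the drawer front (away from the robot, turned by up to 0.4 rad), z up. A flat brass plate 60 x 160 mm, 10 mm thick, forms the back strip of its top. More than 16 N between dowel and chest (catch included) does damage.
- release_hole (a point): Centre of the mouth of the release hole in the chest's top face, 110 mm above the bench: round, 19 mm, bevelled rim, through the middle of the brass plate, 30 mm from the chest's back face; z up. Under it lies a flat steel catch pad, 30 mm across, that yields straight down. The pad lies 14 to 36 mm below the mouth, different each time and not measured.
- drawer (a joint): How far the drawer stands open, m: 0 shut, 0.06 open. The catch pad resists with about 3 N at first touch and 0.6 N more per mm; after 8 mm of pad travel (8 to 10 N) the drawer is let go and its own spring opens it in about 1 s and keeps it open. At 10.5 mm the pad meets a hard stop (9 to 10 N) and force climbs at once. Keep the dowel down until it is open.
- dowel_mid (a point): Centre (half-way up) of the loose beech dowel, a plain round rod 16 mm in diameter and 130 mm long, about 30 g, standing upright in its block with its lower 30 mm in the block; z along the rod, up.
- dowel_tip (a point): Centre of the lower end face of the dowel, 65 mm below dowel_mid along the rod; this end (edge slightly bevelled) goes into the holes.
- block_hole0 (a point): Centre of the mouth of the dowel's home: a round 19 mm hole, 30 mm deep, in the top of a fixed dark wooden block 80 x 80 x 40 mm high (mouth 40 mm above the bench); z up.
- funnel: Bystander: tin funnel fixed in a wooden ring, 120 mm across the mouth, 105 mm high; origin at the middle of the underside.
- tee_a: Bystander: black iron street tee, about 86 mm long, 56 mm high; origin at the middle of the underside.
- tee_b: Bystander: a second, equal iron tee; origin at the middle of the underside.
- copper_cap: Bystander: copper pipe cap, 42 mm across, 33 mm high; origin at the middle of the underside.
- stopper: Bystander: glazed white ceramic stopper, 52 mm across, 58 mm high; origin at the middle of the underside.
- spout: Bystander: curved brass lavatory spout standing on its round foot, about 105 mm high; origin at the middle of the foot's underside.

How it is judged:
By the outcome, as a careful person would: the job done as asked, in the order asked, and still so for the second after the job is handed in, with the robot touching nothing.
It also fails if it takes over 58 s, if anything falls off the work surface, if the arm or the gripper's body presses on something with over 40 N, if the wrist force passes 120 N, or if a joint passes its speed limit or range.

### The arm

A 6-joint arm with a two-finger parallel gripper is mounted at the origin on the work surface. World frame = base frame: x ahead of the robot, y to its left, z up, the work surface at z = 0. Lengths are in m, angles in rad, forces in N, time in s.
With the tool pointing down it reaches from about 0.225 to 0.875 m from the base axis. Payload 3.4 kg.
Tool frame: the origin (TCP) lies at the very end of the fingers, on their centre line; the grasp point (between the pads) lies 19 mm behind it; z points along the fingers, y is the direction in which the jaws open and shut (so a half turn about z gives the same grasp; the last joint's range is limited). The gripper opens to 85 mm and grips with 20 to 120 N. Pads are 22 mm wide; open, the fingers measure 114 mm over their backs; the gripper's body (76 mm by 85 mm) begins 54 mm behind the grasp point. The pads swing forward as they close: fully open they stand 13 mm farther back than shut.
Start: joints at [-1.234, 0.276, 1.505, -0, 1.361, -0.121], TCP at [0.254, -0.516, 0.231] pointing down, gripper open.
Joint ranges: [-2.89, 2.89], [-0.75, 2.08], [0.22, 2.7], [-1.18, 4.32], [0.11, 2.71], [-2.7, 2.7]. Speed limits (rad/s): [2.57, 2.57, 3.14, 3.14, 3.14, 3.14].

### API

Orientations are given as a unit quaternion [w, x, y, z].
In Python, from rig import telemetry, cams, sign_off, spotter gives the robot as it stands.
- The arm moves only by the tool servo_tool, never from a script. Its argument "steps" is a list of rows, each a list of 6 numbers: the shift along the tool's x, y, z in mm, then the turn, a rotation vector about the tool's x, y, z in degrees. In form: [[x, y, z, ax, ay, az], ...]. A call has 1 to 8 rows; each row is the pose to reach, as a shift and turn from the pose commanded when the call began, along the tool's axes at that moment; what a row does not reach only later rows make up. A row lasts 1/10 s, in which the tool goes at most 50 mm and 8.59 degrees, less where a joint would pass 70% of its speed; a pose out of reach is approached as far as the arm can. A call with a gripper value outside its range is refused whole. "hand" is the closure in counts, from 0 (fully open) to 255 (shut), set as the call begins (left out, the last holds). The fingers move at their own pace and stop on an object; "grip_force" is the grip in N (left out, the last holds). Time passes only in rows, so rows that repeat a pose let the fingers close. It gives the time, the measured TCP pose, the force and the opening at its end, in the units of the state.
- telemetry.get_state(): the state, without advancing time (a new reading comes with each control period).
- cams.get_image(name): name is "scene" or "side" or "wrist"; returns (picture, depth): 420x560x3 uint8, red, green, blue; 420x560 float32, m along the optical axis (not along the pixel's ray), 0 where there is no reading.
- cams.camera_model(name): a dict with "camera_matrix" (3x3 intrinsics, pixels), "D" ([k1, k2, p1, p2, k3] as OpenCV has them; the pictures are not rectified), "origin" and "rotation" of the camera in the world; the wrist camera has in their place "tool_from_camera" (4x4, takes a point from camera to tool coordinates, whose origin is the TCP and whose axes are the flange's). Camera axes: x right, y up, looking along -z (the intrinsics and any distortion apply to the point x, -y, -z); pixel columns grow to the right and rows downward; lengths in m; the calibration is good to about 2 mm. A picture is of the moment at which its call begins: read the wrist's pose just before it. camera_model takes no time and is no camera call.
- sign_off(): hands the job in, once; it reports no verdict.
Trained networks look in the newest picture that a camera, given by its name, has taken for a name from the list of things; names that differ only in an ending like _2 or _b are one class to them, and where a whole thing is asked for, a point or a joint stands for the part that bears it (a point fixed in the world has none). Each returns a list of dicts, best first, with "conf" (0 to 1); they miss things now and then, are a little off and sometimes report something else, mostly with a low value. They report only what shows in the picture. A call takes as long as a camera call.
- spotter.outline_of(query, camera): "region" (420x560 bool, what is visible of it) and "rect" ([left, top, width, height] in pixels, round what is visible of it).
The state is a dict: "clock": time; "qpos": joint angles; "qd": joint speeds; "effort": joint torques, N m; "position": TCP position; "ee_rot": TCP orientation; "contact_force": force on the tool from outside, world axes, zero at the start; "moment": the same for the moment, N m; "width": finger opening in m.
Only numpy, scipy, OpenCV 4.12 (cv2) and the standard library are available. Lean on these libraries where they do the work, as an engineer would, in place of code of your own. Each camera call takes 0.05 s, during which the arm holds its last target.

## Working session

There is one attempt and no reset: what is moved stays moved. The work goes in short steps, Python scripts to look and compute and a tool call to move; the robot and the scene stay as the last step left them, time stands still between calls to the robot, and variables do not carry over. Pictures are saved under pics/ and viewed, and the job is handed in when it is done.

Besides the shell and the picture viewer there is one more tool, called as name([rows], argument=value, ...), one row to a line, values as JSON. servo_tool: Moves the arm, as the interface text tells. Its arguments: {"type":"object","properties":{"steps":{"type":"array","items":{"type":"array","items":{"type":"number"}}},"hand":{"type":"number"},"grip_force":{"type":"number"}},"required":["steps"]}

```bash
ls; mkdir -p pics; cat > h.py <<'E'
import numpy as np, cv2
from rig import telemetry, cams, sign_off, spotter
def save(n,name):
    im,d=cams.get_image(n); cv2.imwrite('pics/%s.png'%name,im[:,:,::-1]); np.savez('pics/%s.npz'%name,im=im,d=d); return im,d
E
python3 - <<'E'
from h import *
for n in ['scene','side','wrist']:
    save(n,n+'0'); m=cams.camera_model(n); print(n,{k:np.round(np.array(v),4).tolist() for k,v in m.items()})
print(telemetry.get_state())
E
```

```text
pics
scene {'camera_matrix': [[515.7252, 0.0, 284.9655], [0.0, 515.7252, 211.882], [0.0, 0.0, 1.0]], 'D': [-0.1673, 0.0, 0.0, 0.0, 0.0], 'origin': [1.4642, -0.0763, 0.8876], 'rotation': [0.6732, 0.3002, 0.2882, 0.6112]}
side {'camera_matrix': [[422.4873, 0.0, 279.7218], [0.0, 422.4873, 209.699], [0.0, 0.0, 1.0]], 'D': [-0.1053, 0.0, 0.0, 0.0, 0.0], 'origin': [0.4845, 0.7528, 0.9159], 'rotation': [-0.0304, -0.0127, 0.3665, 0.9298]}
wrist {'camera_matrix': [[367.7824, 0.0, 273.0057], [0.0, 367.7824, 205.2452], [0.0, 0.0, 1.0]], 'D': [-0.0194, 0.0, 0.0, 0.0, 0.0], 'tool_from_camera': [[0.0005, 0.9556, 0.2947, 0.0762], [1.0, -0.0005, -0.0001, 0.0002], [0.0001, 0.2947, -0.9556, -0.1424], [0.0, 0.0, 0.0, 1.0]]}
{'clock': 0.15, 'qpos': array([-1.23399122e+00,  2.76435971e-01,  1.50582590e+00, -3.79172045e-06,
        1.36069920e+00, -1.20998194e-01]), 'qd': array([-0.00056511, -0.00091449, -0.00264578,  0.00052755,  0.00015787,
       -0.00085866]), 'effort': array([ 1.58093379e-03, -4.17143440e+01, -2.46032685e+01, -1.72355357e-05,
        7.75717635e-03,  2.94219220e-06]), 'position': array([ 0.25400371, -0.51542406,  0.23065282]), 'ee_rot': array([-6.80029999e-04,  9.73915889e-01,  2.26908294e-01, -7.55284484e-05]), 'contact_force': array([-0.24299176,  0.21811712, -0.14176116]), 'moment': array([-0.01378136,  0.00791542, -0.08648231]), 'width': 0.08547765861390363}
```

View pics/scene0.png

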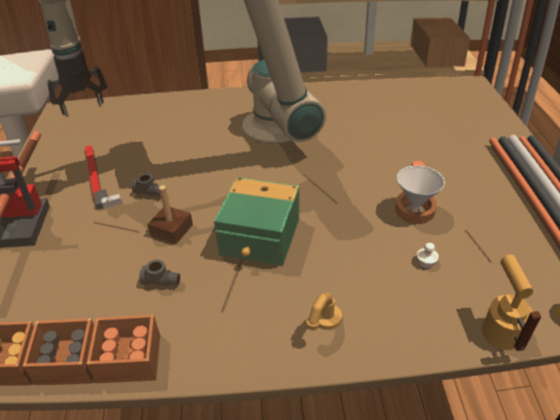

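View pics/side0.png

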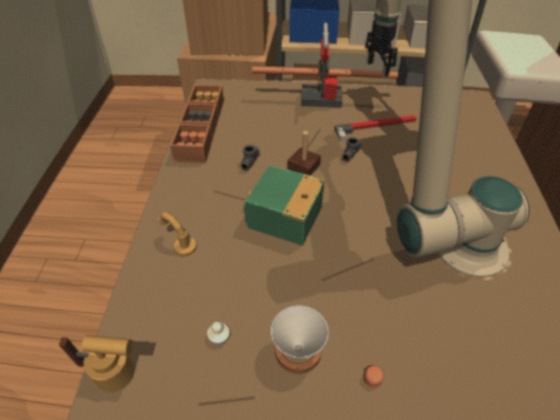

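View pics/wrist0.png

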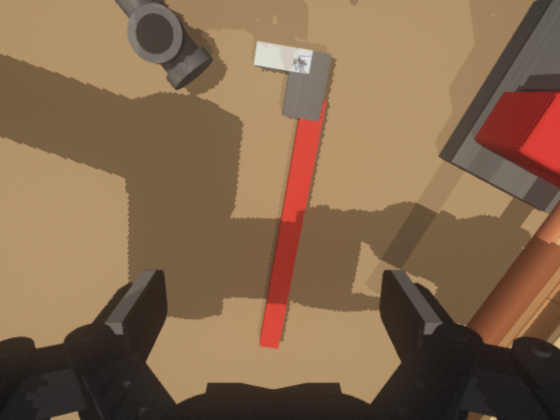

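The scene camera shows the dowel at about (166,202) and the hole at about (264,188). The side camera shows the dowel at about (305,145) and the hole at about (305,196). Next I'll zoom in and measure.

```bash
cat >> h.py <<'E'
from scipy.spatial.transform import Rotation as R
def campose(n,st=None):
    m=cams.camera_model(n)
    if n=='wrist':
        q=st['ee_rot']; Rt=R.from_quat([q[1],q[2],q[3],q[0]]).as_matrix(); T=np.array(m['tool_from_camera'])
        return Rt@T[:3,:3], Rt@T[:3,3]+st['position'], m
    q=m['rotation']; return R.from_quat([q[1],q[2],q[3],q[0]]).as_matrix(), np.array(m['origin']), m
def rays(n,px,st=None):
    C,o,m=campose(n,st)
    u=cv2.undistortPoints(np.array(px,float).reshape(-1,1,2),np.array(m['camera_matrix']),np.array(m['D'])).reshape(-1,2)
    d=np.c_[u[:,0],-u[:,1],-np.ones(len(u))]; return o,d@C.T
def atz(n,px,z,st=None):
    o,d=rays(n,px,st); return o+d*((z-o[2])/d[:,2])[:,None]
def proj(n,P,st=None):
    C,o,m=campose(n,st); p=(np.atleast_2d(P)-o)@C; p=p*[1,-1,-1]
    return cv2.projectPoints(p.reshape(-1,1,3),np.zeros(3),np.zeros(3),np.array(m['camera_matrix']),np.array(m['D']))[0].reshape(-1,2)
def cloud(n,d,mask,st=None):
    v,u=np.nonzero(mask&(d>0)); o,dd=rays(n,np.c_[u,v],st); return o+dd*d[v,u][:,None]
E
python3 - <<'E'
from h import *
for n in ['scene','side']:
    z=np.load('pics/%s0.npz'%n); im=z['im'];d=z['d']
    c=(130,150,180,130) if n=='scene' else (230,110,120,140)
    x,y,w,h=c; cr=cv2.resize(im[y:y+h,x:x+w],None,fx=4.2,fy=4.2,interpolation=cv2.INTER_CUBIC); cv2.imwrite('pics/%s_z.png'%n,cr[:,:,::-1])
    for q in ['dowel_mid','chest']:
        r=spotter.outline_of(q,n)
        for e in r[:2]:
            P=cloud(n,d,e['region']); print(n,q,round(e['conf'],2),e['rect'],P.min(0).round(3),P.max(0).round(3),np.median(P,0).round(3))
            if q=='dowel_mid':
                v,u=np.nonzero(e['region']); print(u[v<=v.min()+1].mean(),v.min(),u[v>=v.max()-1].mean(),v.max())
E
```

```text
scene dowel_mid 0.76 [156.7, 188.0, 16.1, 32.6] [ 0.283 -0.348 -0.005] [ 0.491 -0.293  0.143] [ 0.483 -0.301  0.096]
162.1818181818182 185 168.5 220
scene dowel_mid 0.35 [148.9, 209.4, 43.5, 33.5] [ 0.437 -0.356 -0.   ] [ 0.536 -0.248  0.047] [ 0.497 -0.295  0.039]
171.6875 208 173.75 243
scene chest 0.8 [211.8, 175.0, 85.7, 90.4] [ 0.281 -0.179 -0.002] [0.641 0.026 0.117] [ 0.58  -0.079  0.109]
side dowel_mid 0.58 [303.4, 133.4, 8.2, 24.2] [ 0.47  -0.302  0.038] [ 0.485 -0.288  0.14 ] [ 0.478 -0.294  0.085]
304.7142857142857 133 303.6 159
side chest 0.61 [246.2, 164.4, 76.3, 81.8] [ 0.42  -0.302 -0.005] [0.655 0.032 0.114] [ 0.526 -0.028  0.107]
side chest 0.16 [203.8, 320.9, 24.4, 22.7] [ 0.631  0.29  -0.   ] [0.683 0.338 0.06 ] [0.653 0.321 0.026]
```

View pics/scene_z.png

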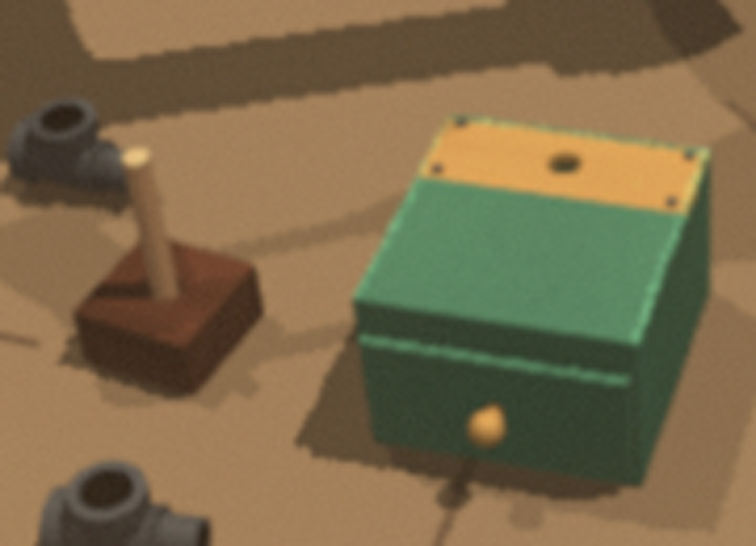

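View pics/side_z.png

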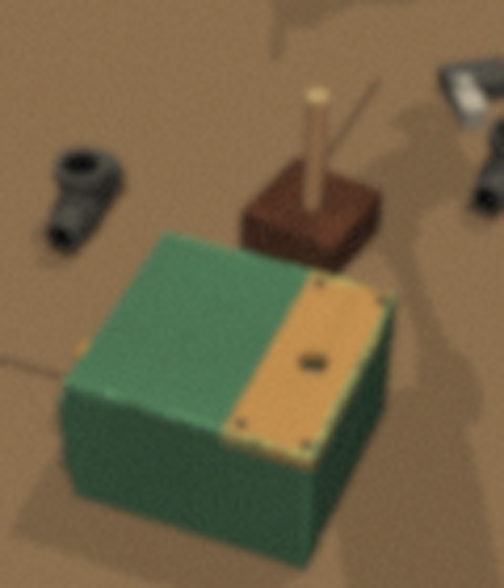

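```bash
python3 - <<'E'
from h import *
f=lambda c,p:[(p[0]+.5)/4.2-.5+c[0],(p[1]+.5)/4.2-.5+c[1]]
S=(130,150);D=(230,110)
for nm,z,s,d in [('hole',.11,(565,163),(313,362)),('top',.14,(137,157),(318,96)),
  ('plate c1 (left back)',.11,(452,118),(396,302)),('c2 right back',.11,(710,150),(313,468)),('front right',.11,(638,344),(64,383)),('front left',.11,(355,300),(0,0))]:
    print(nm,atz('scene',[f(S,s)],z).round(4),atz('side',[f(D,d)],z).round(4))
print(atz('scene',[f(S,(110,490))],.05))
E
```

```text
hole [[ 0.4731 -0.0577  0.11  ]] [[ 0.4728 -0.0529  0.11  ]]
top [[ 0.4772 -0.3013  0.14  ]] [[ 0.4766 -0.2954  0.14  ]]
plate c1 (left back) [[ 0.4218 -0.1226  0.11  ]] [[ 0.4193 -0.1127  0.11  ]]
c2 right back [[0.4705 0.0273 0.11  ]] [[0.4704 0.0378 0.11  ]]
front right [[ 0.6313 -0.028   0.11  ]] [[ 0.6299 -0.0239  0.11  ]]
front left [[ 0.5799 -0.1779  0.11  ]] [[ 0.7347 -0.4488  0.11  ]]
[[ 0.65135033 -0.31596898  0.05      ]]
```

servo_tool([
  [40,-13,0,0,0,0],
  [84,-28,5,0,0,0],
  [128,-42,10,0,0,0],
  [172,-56,15,0,0,0],
  [216,-71,20,0,0,0],
  [260,-85,20,0,0,0],
  [296,-97,20,0,0,0],
  [296,-97,20,0,0,0],
], hand=0)

```text
clock: 1.15
position: [0.4798, -0.2944, 0.2113]
ee_rot: [-0.001, 0.973, 0.229, 0.001]
contact_force: [-1.0, -0.6, 0.3]
width: 0.0855
```

```bash
python3 - <<'E'
from h import *
st=telemetry.get_state(); im,d=save('wrist','w1')
print(st['clock'],st['position'],st['ee_rot'],st['qd'].round(3))
np.save('pics/w1st.npy',st,allow_pickle=True)
for e in spotter.outline_of('dowel_mid','wrist')[:3]:
    P=cloud('wrist',d,e['region'],st); print(round(e['conf'],2),e['rect'],P.min(0).round(3),P.max(0).round(3))
    T=P[P[:,2]>.135]; print(len(T), T.mean(0) if len(T) else '')
print(proj('wrist',[[.477,-.298,.14],[.477,-.298,.04]],st))
E
```

```text
1.15 [ 0.47979786 -0.29442221  0.21127644] [-6.07397143e-04  9.73312482e-01  2.29480304e-01  1.11102848e-03] [-0.067 -0.006  0.013 -0.076  0.006 -0.041]
0.85 [264.5, 176.0, 28.9, 62.0] [ 0.435 -0.326  0.01 ] [ 0.489 -0.292  0.142]
527 [ 0.4797947  -0.29925632  0.13960107]
[[275.9010169  227.79889498]
 [275.13080132 187.89868885]]
```

View pics/w1.png

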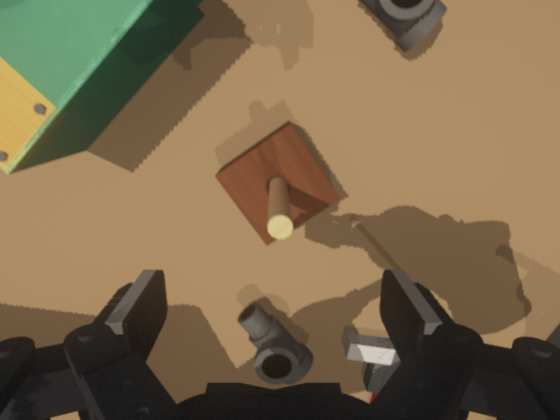

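```bash
python3 - <<'E'
from h import *
st=telemetry.get_state(); im,d=save('wrist','w2')
print(st['clock'],st['position'],st['ee_rot'],st['qd'].round(3))
x,y,w,h=200,110,150,150
cv2.imwrite('pics/w2z.png',cv2.resize(im[y:y+h,x:x+w],None,fx=4,fy=4,interpolation=cv2.INTER_CUBIC)[:,:,::-1])
hsv=cv2.cvtColor(im,cv2.COLOR_RGB2HSV)
C,o,m=campose('wrist',st)
e=spotter.outline_of('dowel_mid','wrist')[0]
mk=(e['region'])
P=np.zeros(d.shape+(3,)); v,u=np.nonzero(d>0); oo,dd=rays('wrist',np.c_[u,v],st); P[v,u]=oo+dd*d[v,u][:,None]
t=mk&(P[...,2]>.136)&(P[...,2]<.146)
v,u=np.nonzero(t); c,r=cv2.minEnclosingCircle(np.c_[u,v].astype(np.float32)); print('circ',c,r,atz('wrist',[c],.14,st))
print([ (x,im[228,x].tolist()) for x in range(262,300,3)])
np.save('pics/w2st.npy',st,allow_pickle=True)
E
```

```text
1.25 [ 0.47706208 -0.29747185  0.21121868] [ 1.97780932e-04  9.73657503e-01  2.28015107e-01 -3.72312333e-04] [-0.039 -0.005  0.005 -0.007 -0.     0.   ]
circ (277.469970703125, 218.70172119140625) 13.08552360534668 [[ 0.47985423 -0.29939023  0.14      ]]
[(262, [128, 80, 52]), (265, [125, 78, 51]), (268, [187, 163, 114]), (271, [211, 190, 137]), (274, [212, 193, 139]), (277, [211, 195, 141]), (280, [211, 198, 143]), (283, [211, 198, 144]), (286, [195, 178, 126]), (289, [171, 140, 101]), (292, [172, 141, 101]), (295, [173, 142, 102]), (298, [172, 141, 102])]
```

View pics/w2z.png

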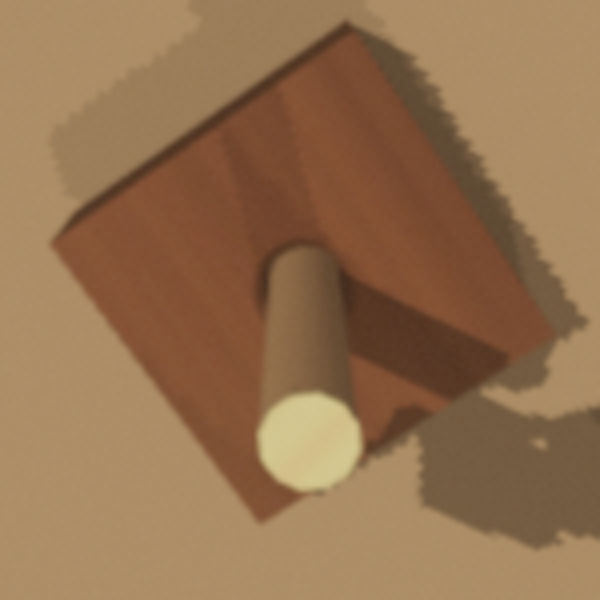

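```bash
python3 - <<'E'
from h import *
st=np.load('pics/w2st.npy',allow_pickle=True).item()
f=lambda p:[(p[0]+.5)/4-.5+200,(p[1]+.5)/4-.5+110]
t=atz('wrist',[f((310,440))],.14,st)[0]; print('top',t)
c=atz('wrist',[f(p) for p in [(76,212),(348,22),(556,335),(262,522),(52,243)]],.04,st); print(c.round(4)); 
for i in range(4): print(np.linalg.norm(c[i]-c[(i+1)%4]))
print('mean',c[:4].mean(0),c[1:].mean(0)); b=atz('wrist',[f((305,280))],.04,st)[0]; print('dowel bottom',b)
q=st['ee_rot'];Rt=R.from_quat([q[1],q[2],q[3],q[0]]).as_matrix()
g=t.copy(); g[2]=.085; print('to grasp tool mm',Rt.T@(g-st['position'])*1e3); print(Rt.round(3))
E
```

```text
top [ 0.47922222 -0.29946932  0.14      ]
[[ 0.4723 -0.2478  0.04  ]
 [ 0.5339 -0.2822  0.04  ]
 [ 0.4943 -0.3539  0.04  ]
 [ 0.4254 -0.3153  0.04  ]
 [ 0.4638 -0.2458  0.04  ]]
0.07053469726974744
0.08195509898090671
0.07901282955791064
0.08220573468727115
mean [ 0.4814789  -0.29977801  0.04      ] [ 0.47934636 -0.29930051  0.04      ]
dowel bottom [ 0.4807935  -0.29867423  0.04      ]
to grasp tool mm [  1.15151333   2.72172939 126.21837006]
[[ 0.896  0.444 -0.001]
 [ 0.444 -0.896 -0.001]
 [-0.001  0.    -1.   ]]
```

servo_tool([
  [1,2,25,0,0,0],
  [1,2,60,0,0,0],
  [1,2,95,0,0,0],
  [1,2,120,0,0,0],
  [1,2,126,0,0,0],
  [1,2,126,0,0,0],
])

```text
clock: 1.95
position: [0.4775, -0.3001, 0.0847]
ee_rot: [-0.001, 0.974, 0.226, -0.001]
contact_force: [0.7, 0.4, -0.5]
width: 0.0853
```

```bash
python3 - <<'E'
from h import *
st=telemetry.get_state()
q=st['ee_rot'];Rt=R.from_quat([q[1],q[2],q[3],q[0]]).as_matrix()
print(st['clock'],st['position'],st['qd'].round(3),'delta',Rt.T@(np.array([.4793,-.2995,.085])-st['position'])*1e3)
E
```

```text
1.95 [ 0.47749267 -0.30011229  0.08474769] [ 0.007 -0.027 -0.04   0.002  0.008 -0.   ] delta [ 1.89204031  0.2457418  -0.2545278 ]
```

servo_tool([
  [2,0,0,0,0,0],
  [2,0,0,0,0,0],
  [2,0,0,0,0,0],
  [2,0,0,0,0,0],
  [2,0,0,0,0,0],
  [2,0,0,0,0,0],
  [2,0,0,0,0,0],
  [2,0,0,0,0,0],
], hand=255, grip_force=40)

```text
clock: 2.75
position: [0.4806, -0.2985, 0.086]
ee_rot: [0.0, 0.974, 0.227, 0.0]
contact_force: [-0.6, 0.6, 5.2]
width: 0.0153
```

```bash
python3 - <<'E'
from h import *
st=telemetry.get_state()
print(st)
save('wrist','w3')
E
```

```text
{'clock': 2.75, 'qpos': array([-6.78840590e-01,  3.79767913e-01,  1.73974296e+00,  1.00223649e-04,
        1.02122425e+00,  4.34108198e-01]), 'qd': array([ 0.00068143,  0.00011482, -0.00117076,  0.00081097,  0.00190162,
       -0.00103385]), 'effort': array([-2.26202924e-01, -4.03879309e+01, -1.90166044e+01, -1.03774632e-01,
       -4.08838224e-01, -2.33325773e-03]), 'position': array([ 0.48062853, -0.29853636,  0.08595949]), 'ee_rot': array([3.11613087e-04, 9.73917032e-01, 2.26904007e-01, 2.97596624e-04]), 'contact_force': array([-0.62665741,  0.62109615,  5.15883329]), 'moment': array([0.21161604, 0.17216522, 0.033838  ]), 'width': 0.015279457158408623}
```

View pics/w3.png

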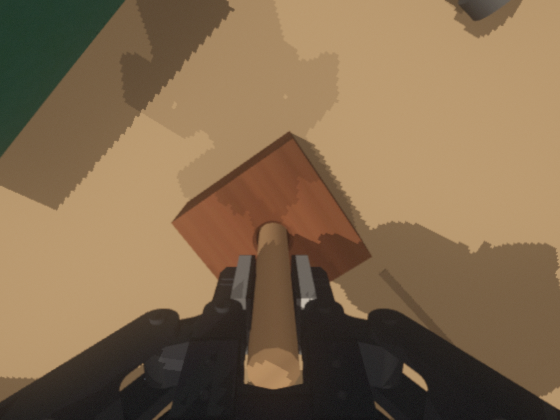

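servo_tool([
  [0,0,-15,0,0,0],
  [0,0,-40,0,0,0],
  [0,0,-80,0,0,0],
  [0,-20,-115,0,0,0],
  [8,-60,-130,0,0,0],
  [16,-105,-130,0,0,0],
  [25,-145,-130,0,0,0],
  [34,-185,-130,0,0,0],
])

```text
clock: 3.6
position: [0.4282, -0.116, 0.2151]
ee_rot: [-0.0, 0.974, 0.227, 0.0]
contact_force: [1.0, 0.5, 0.7]
width: 0.015
```

servo_tool([
  [5,-25,0,0,0,0],
  [7,-36,0,0,0,0],
  [7,-36,0,0,0,0],
  [7,-36,0,0,0,0],
  [7,-36,0,0,0,0],
])

```text
clock: 4.1
position: [0.4202, -0.0834, 0.2152]
ee_rot: [0.0, 0.974, 0.226, 0.0]
contact_force: [0.2, 0.2, -0.9]
width: 0.015
```

```bash
python3 - <<'E'
from h import *
st=telemetry.get_state(); im,d=save('wrist','w4')
print(st['clock'],st['position'],st['ee_rot'],st['qd'].round(3),st['contact_force'],st['moment'],st['width'])
np.save('pics/w4st.npy',st,allow_pickle=True)
print(proj('wrist',[[.473,-.055,.11]],st))
E
```

```text
4.1 [ 0.42017111 -0.08337928  0.2151918 ] [4.23042271e-04 9.74045716e-01 2.26350976e-01 1.42855640e-05] [-0.004  0.002 -0.     0.003  0.004  0.002] [ 0.24199213  0.15004948 -0.8831093 ] [-0.01264281 -0.00809271  0.00702999] 0.014995092452047212
[[269.3034061  117.88402601]]
```

View pics/w4.png

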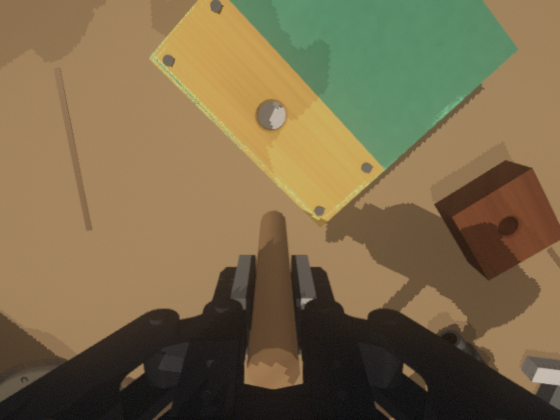

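```bash
python3 - <<'E'
from h import *
z=np.load('pics/w4.npz'); im=z['im'];d=z['d']; st=np.load('pics/w4st.npy',allow_pickle=True).item()
x,y,w,h=200,80,150,150
cv2.imwrite('pics/w4z.png',cv2.resize(im[y:y+h,x:x+w],None,fx=4,fy=4,interpolation=cv2.INTER_CUBIC)[:,:,::-1])
print('hole',atz('wrist',[[271,115]],.11,st),'blk',atz('wrist',[[509,225.5]],.04,st))
for r in range(98,134,3):
  o,dd=rays('wrist',[[c,r] for c in range(250,296,3)],st); print(r,((o+dd*d[r,250:296:3][:,None])[:,2]*1e3).round(0).astype(int).tolist())
E
```

```text
hole [[ 0.47515074 -0.05518741  0.11      ]] blk [[ 0.47973223 -0.29834982  0.04      ]]
98 [111, 111, 110, 110, 111, 109, 109, 111, 111, 110, 109, 109, 110, 110, 110, 109]
101 [110, 109, 110, 110, 109, 109, 110, 85, 108, 109, 109, 110, 110, 110, 111, 110]
104 [109, 110, 109, 110, 109, 85, 86, 85, 85, 87, 108, 111, 108, 110, 110, 110]
107 [110, 109, 111, 109, 87, 86, 87, 86, 86, 86, 86, 108, 109, 108, 110, 110]
110 [110, 109, 109, 86, 85, 85, 85, 86, 86, 87, 87, 85, 110, 110, 109, 110]
113 [109, 109, 108, 87, 86, 85, 87, 86, 86, 86, 86, 86, 109, 110, 110, 109]
116 [110, 358, 110, 86, 87, 85, 87, 86, 85, 86, 85, 86, 109, 109, 111, 110]
119 [110, 109, 108, 86, 86, 86, 85, 86, 87, 87, 86, 85, 109, 111, 110, 109]
122 [110, 110, 109, 106, 86, 85, 87, 84, 85, 86, 86, 101, 107, 110, 110, 111]
125 [109, 110, 110, 109, 85, 86, 85, 86, 85, 86, 84, 108, 110, 110, 110, 109]
128 [110, 110, 110, 110, 110, 104, 86, 85, 86, 99, 109, 109, 110, 109, 110, 108]
131 [109, 110, 109, 110, 109, 110, 108, 109, 108, 110, 109, 109, 110, 110, 108, 110]
```

View pics/w4z.png

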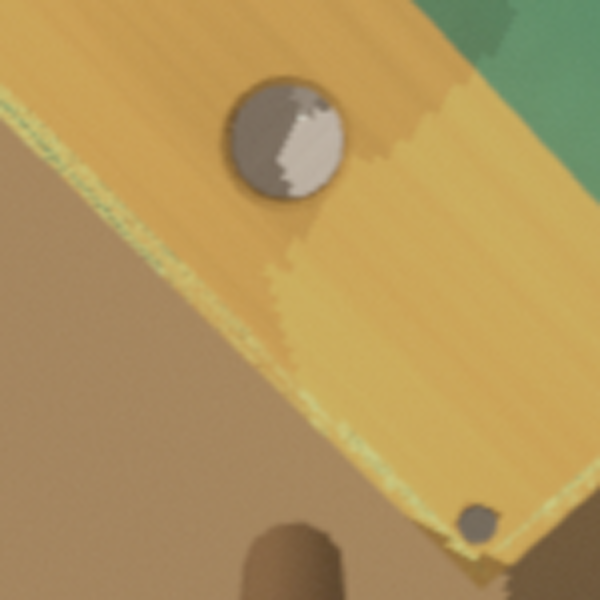

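```bash
python3 - <<'E'
from h import *
st=np.load('pics/w4st.npy',allow_pickle=True).item()
q=st['ee_rot'];Rt=R.from_quat([q[1],q[2],q[3],q[0]]).as_matrix()
th=np.linspace(0,2*np.pi,60)
for dx in [-4,-2,0,2]:
    P=np.c_[dx+8*np.cos(th),8*np.sin(th),76+0*th]/1e3@Rt.T+st['position']
    p=proj('wrist',P,st); print(dx,'cols',p[:,0].min(),p[:,0].max(),'top row',p[:,1].min())
    P=np.c_[dx+7*np.cos(th),7*np.sin(th),76+0*th]/1e3@Rt.T+st['position']
    print('   bevel top', proj('wrist',P,st)[:,1].min())
for r in (115,114.1):
  hh=atz('wrist',[[271.1,r]],.11,st)[0]; print(hh, 'tool mm',Rt.T@(hh-st['position'])*1e3)
z=np.load('pics/w4.npz'); im=z['im'];d=z['d']
for r in range(206,300,6): print(r,[int(1000*a) for a in d[r,258:292:3]])
E
```

```text
-4 cols 260.03141579116146 285.3446335324878 top row 212.71571414630517
   bevel top 214.23256184472302
-2 cols 259.9997000092584 285.37767367709694 top row 209.67028485926846
   bevel top 211.1949591784947
0 cols 259.9678550270148 285.41085144122655 top row 206.6091296827007
   bevel top 208.14167907542833
2 cols 259.9358803501408 285.4441673861024 top row 203.5321513387418
   bevel top 205.07262450584108
[ 0.47517967 -0.05524623  0.11      ] tool mm [ 61.79440679  -1.08147101 105.18082786]
[ 0.47569588 -0.05499327  0.11      ] tool mm [ 62.36927031  -1.08088834 105.18073425]
206 [374, 374, 374, 372, 375, 376, 375, 375, 373, 375, 374, 373]
212 [376, 376, 375, 375, 226, 225, 0, 229, 375, 375, 377, 375]
218 [378, 379, 220, 217, 215, 214, 215, 217, 218, 228, 378, 377]
224 [379, 221, 210, 207, 206, 205, 205, 206, 208, 216, 379, 380]
230 [382, 209, 201, 198, 195, 195, 196, 197, 0, 206, 382, 382]
236 [384, 197, 192, 190, 189, 187, 187, 189, 190, 0, 382, 385]
242 [387, 189, 185, 182, 180, 179, 179, 181, 184, 186, 384, 386]
248 [386, 178, 176, 174, 173, 173, 174, 173, 176, 178, 184, 388]
254 [180, 172, 169, 168, 167, 167, 166, 167, 169, 171, 177, 391]
260 [173, 166, 164, 161, 161, 161, 159, 161, 162, 164, 170, 148]
266 [165, 160, 157, 156, 156, 154, 154, 156, 156, 160, 163, 149]
272 [157, 154, 151, 150, 149, 149, 149, 151, 153, 152, 159, 148]
278 [151, 149, 147, 146, 145, 146, 144, 146, 147, 147, 152, 147]
284 [145, 143, 142, 140, 142, 140, 139, 140, 142, 143, 147, 148]
290 [141, 139, 138, 137, 137, 137, 135, 137, 138, 139, 141, 145]
296 [136, 135, 134, 133, 133, 132, 132, 133, 134, 134, 136, 140]
```

servo_tool([
  [20,0,0,0,0,0],
  [45,-1,0,0,0,0],
  [60,-1,0,0,0,0],
  [64,-1,5,0,0,0],
  [64,-1,12,0,0,0],
  [64,-1,18,0,0,0],
  [64,-1,20,0,0,0],
  [64,-1,20,0,0,0],
])

```text
clock: 4.95
position: [0.4755, -0.0531, 0.1948]
ee_rot: [-0.0, 0.974, 0.227, -0.001]
contact_force: [-0.0, 0.1, 0.2]
width: 0.0151
```

```bash
python3 - <<'E'
from h import *
st=telemetry.get_state(); im,d=save('wrist','w5')
print(st['clock'],st['position'],st['ee_rot'],st['qd'].round(3),st['contact_force'],st['moment'],st['width'])
np.save('pics/w5st.npy',st,allow_pickle=True)
ims=[im[140:300,200:350]]
a,_=save('scene','s5'); b,_=save('side','d5')
x=[cv2.resize(i,(390,416),interpolation=cv2.INTER_CUBIC) for i in (im[120:280,200:350],)]
y=[cv2.resize(i,(390,416),interpolation=cv2.INTER_CUBIC) for i in (a[120:220,220:314],)]
cv2.imwrite('pics/c5.png',np.hstack(x+y)[:,:,::-1])
cv2.imwrite('pics/c5d.png',cv2.resize(b[110:230,250:360],None,fx=5,fy=5,interpolation=cv2.INTER_CUBIC)[:,:,::-1])
E
```

```text
4.95 [ 0.47546925 -0.05307983  0.19477031] [-2.07202973e-04  9.73972630e-01  2.26664577e-01 -6.64540219e-04] [ 0.003 -0.006 -0.017  0.002  0.003 -0.001] [-0.01218954  0.12784274  0.20846872] [-0.00187793  0.01224474 -0.01880948] 0.01508680245088645
```

View pics/c5.png

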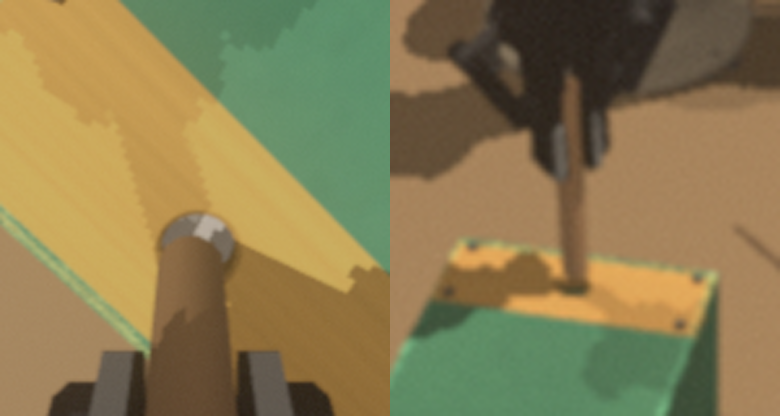

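View pics/c5d.png

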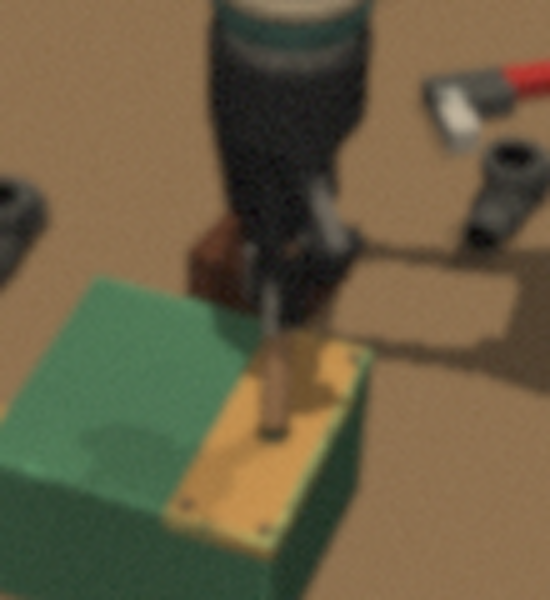

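servo_tool([
  [0,0,0,0,0,0],
  [0,0,0,0,0,0],
])

```text
clock: 5.3
position: [0.4765, -0.053, 0.1956]
ee_rot: [0.0, 0.974, 0.227, 0.0]
contact_force: [-0.3, -0.1, -0.5]
width: 0.0148
```

```bash
cat > look.py <<'E'
from h import *
import sys
k=sys.argv[1]
st=telemetry.get_state(); im,d=save('wrist',k)
print(st['clock'],st['position'],st['qd'].round(3),st['contact_force'])
q=st['ee_rot'];Rt=R.from_quat([q[1],q[2],q[3],q[0]]).as_matrix()
for h in ([.4752,-.0552,.11],[.4757,-.0550,.11]): print('hole in tool',Rt.T@(np.array(h)-st['position'])*1e3)
cv2.imwrite('pics/%sz.png'%k,cv2.resize(im[160:260,215:330],None,fx=6,fy=6,interpolation=cv2.INTER_CUBIC)[:,:,::-1])
E
python3 look.py w6
```

```text
5.3 [ 0.47651518 -0.05296424  0.19556013] [ 0.001  0.002  0.     0.001 -0.     0.001] [-0.26395067 -0.08064618 -0.52752492]
hole in tool [-2.19991047  1.38352667 85.55997764]
hole in tool [-1.66300153  1.42510486 85.56019834]
```

View pics/w6z.png

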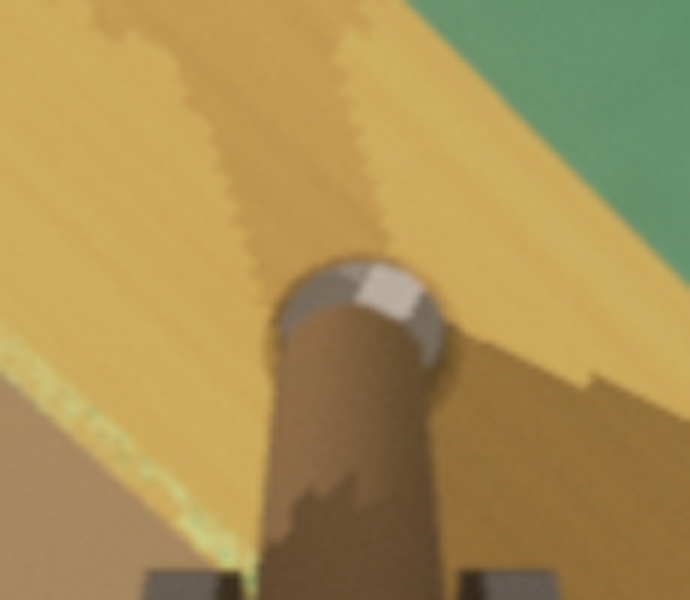

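```bash
python3 - <<'E'
from h import *
st=telemetry.get_state()
q=st['ee_rot'];Rt=R.from_quat([q[1],q[2],q[3],q[0]]).as_matrix()
th=np.linspace(0,2*np.pi,90)
for dx in [-3,-2,-1]:
  for r,zz in ((9.5,86.5),(10.5,85.5),(8,76),(7.2,76)):
    p=proj('wrist',np.c_[dx+r*np.cos(th),0+r*np.sin(th),zz+0*th]/1e3@Rt.T+st['position'],st); p=(p-[215,160]+.5)*6-.5
    print(dx,r,'cols',p[:,0].min().round(),p[:,0].max().round(),'top',p[:,1].min().round())
E
```

```text
-3 9.5 cols 262.0 435.0 top 266.0
-3 10.5 cols 253.0 445.0 top 260.0
-3 8 cols 273.0 425.0 top 310.0
-3 7.2 cols 280.0 417.0 top 317.0
-2 9.5 cols 262.0 435.0 top 258.0
-2 10.5 cols 252.0 445.0 top 251.0
-2 8 cols 272.0 425.0 top 301.0
-2 7.2 cols 280.0 417.0 top 308.0
-1 9.5 cols 262.0 436.0 top 249.0
-1 10.5 cols 252.0 445.0 top 243.0
-1 8 cols 272.0 425.0 top 291.0
-1 7.2 cols 280.0 417.0 top 299.0
```

servo_tool([
  [0,1.1,2,0,0,0],
  [0,1.1,5,0,0,0],
  [0,1.1,7,0,0,0],
  [0,1.1,8,0,0,0],
  [0,1.1,9,0,0,0],
  [0,1.1,10,0,0,0],
  [0,1.1,10.5,0,0,0],
  [0,1.1,10.5,0,0,0],
])

```text
clock: 6.15
position: [0.4769, -0.0539, 0.1847]
ee_rot: [0.0, 0.974, 0.227, -0.0]
contact_force: [-0.3, -1.2, -0.1]
width: 0.0147
```

servo_tool([
  [0,0,0.5,0,0,0],
  [0,0,1,0,0,0],
  [0,0,1.5,0,0,0],
  [0,0,1.5,0,0,0],
])

```text
clock: 6.55
position: [0.4769, -0.0539, 0.1832]
ee_rot: [0.0, 0.974, 0.227, -0.0]
contact_force: [0.3, 0.5, 0.0]
width: 0.0153
```

```bash
python3 look.py w7
```

```text
6.55 [ 0.47687138 -0.05389611  0.18323926] [ 0.001 -0.002  0.001  0.001 -0.     0.   ] [0.28647826 0.47518164 0.02128171]
hole in tool [-2.06649789  0.42816278 73.2395289 ]
hole in tool [-1.52959167  0.46977665 73.23946374]
```

View pics/w7z.png

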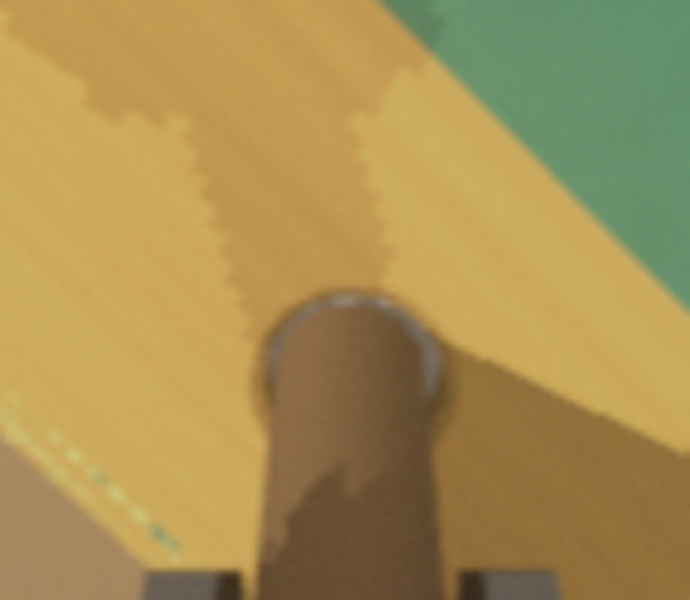

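servo_tool([
  [0,0.3,0.5,0,0,0],
  [0,0.3,1,0,0,0],
  [0,0.3,1.5,0,0,0],
  [0,0.3,2,0,0,0],
  [0,0.3,2.5,0,0,0],
  [0,0.3,3,0,0,0],
  [0,0.3,3,0,0,0],
])

```text
clock: 7.3
position: [0.477, -0.0542, 0.1802]
ee_rot: [0.0, 0.974, 0.227, -0.0]
contact_force: [0.7, -0.6, 0.2]
width: 0.0148
```

servo_tool([
  [0,0,1,0,0,0],
  [0,0,2,0,0,0],
  [0,0,3,0,0,0],
  [0,0,4,0,0,0],
  [0,0,4,0,0,0],
])

```text
clock: 7.8
position: [0.4769, -0.0541, 0.1761]
ee_rot: [-0.0, 0.974, 0.227, -0.0]
contact_force: [-0.5, 0.6, -0.1]
width: 0.0151
```

servo_tool([
  [0,0,1,0,0,0],
  [0,0,2,0,0,0],
  [0,0,3,0,0,0],
  [0,0,4,0,0,0],
  [0,0,4,0,0,0],
])

```text
clock: 8.3
position: [0.477, -0.0541, 0.1721]
ee_rot: [-0.0, 0.974, 0.227, -0.0]
contact_force: [0.8, -0.1, -0.8]
width: 0.015
```

servo_tool([
  [0,0,1,0,0,0],
  [0,0,2,0,0,0],
  [0,0,3,0,0,0],
  [0,0,4,0,0,0],
  [0,0,5,0,0,0],
  [0,0,6,0,0,0],
  [0,0,6,0,0,0],
])

```text
clock: 9.0
position: [0.4769, -0.0541, 0.1661]
ee_rot: [-0.0, 0.974, 0.227, -0.0]
contact_force: [-0.8, 0.3, -1.0]
width: 0.0153
```

servo_tool([
  [0,0,0.5,0,0,0],
  [0,0,1,0,0,0],
  [0,0,1.5,0,0,0],
  [0,0,2,0,0,0],
  [0,0,2,0,0,0],
])

```text
clock: 9.5
position: [0.477, -0.0542, 0.1642]
ee_rot: [0.0, 0.974, 0.227, -0.0]
contact_force: [0.2, -0.2, -0.0]
width: 0.0152
```

servo_tool([
  [0,0,0.5,0,0,0],
  [0,0,1,0,0,0],
  [0,0,1.5,0,0,0],
  [0,0,2,0,0,0],
  [0,0,2,0,0,0],
])

```text
clock: 10.0
position: [0.477, -0.0542, 0.1622]
ee_rot: [0.0, 0.974, 0.227, -0.0]
contact_force: [-0.4, 0.1, -0.3]
width: 0.0152
```

servo_tool([
  [0,0,0.5,0,0,0],
  [0,0,1,0,0,0],
  [0,0,1.5,0,0,0],
  [0,0,1.5,0,0,0],
])

```text
clock: 10.4
position: [0.4773, -0.0542, 0.1618]
ee_rot: [0.0, 0.974, 0.227, 0.0]
contact_force: [-1.3, 0.6, 6.3]
width: 0.0148
```

servo_tool([
  [0,0,0.5,0,0,0],
  [0,0,1,0,0,0],
  [0,0,1.5,0,0,0],
  [0,0,1.5,0,0,0],
])

```text
clock: 10.8
position: [0.4774, -0.0542, 0.1605]
ee_rot: [0.0, 0.974, 0.227, 0.001]
contact_force: [-0.9, 1.2, 7.7]
width: 0.0148
```

servo_tool([
  [0,0,0.5,0,0,0],
  [0,0,1,0,0,0],
  [0,0,1.5,0,0,0],
  [0,0,1.5,0,0,0],
])

```text
clock: 11.2
position: [0.4774, -0.0542, 0.1592]
ee_rot: [0.0, 0.974, 0.227, 0.001]
contact_force: [-2.1, 1.2, 8.0]
width: 0.0153
```

servo_tool([
  [-0.3,-0.4,0,0,0,0],
  [-0.3,-0.4,0,0,0,0],
])

```text
clock: 11.4
position: [0.4772, -0.0542, 0.1592]
ee_rot: [0.001, 0.974, 0.227, 0.001]
contact_force: [-1.0, -0.1, 8.3]
width: 0.0153
```

```bash
python3 - <<'E'
from h import *
for i in range(2):
    st=telemetry.get_state(); im,d=save('side','d7%d'%i); print(st['clock'],st['position'],st['contact_force'],st['moment'])
cv2.imwrite('pics/d7z.png',cv2.resize(im[110:250,200:360],None,fx=4,fy=4,interpolation=cv2.INTER_CUBIC)[:,:,::-1])
E
```

```text
11.4 [ 0.47724235 -0.05415127  0.15915315] [-0.97691764 -0.0722741   8.26062919] [ 4.06857372e-02  3.12814151e-01 -1.18369118e-04]
11.45 [ 0.47724293 -0.05414423  0.15917107] [-1.30341042  0.69291121  8.04239737] [0.0239108  0.29840984 0.03310094]
```

View pics/d7z.png

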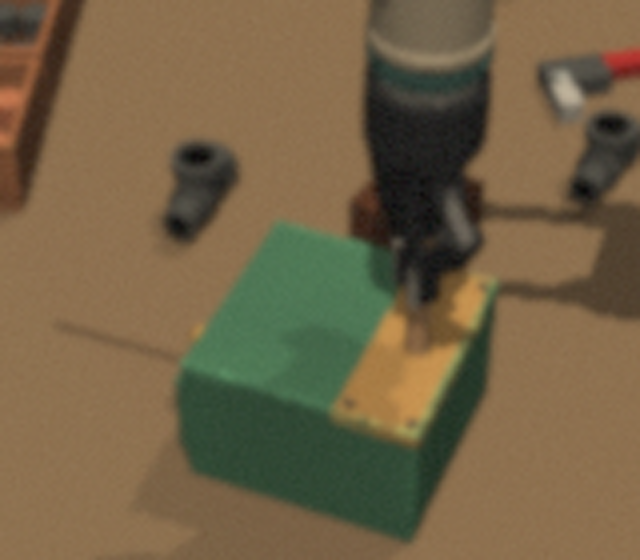

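servo_tool([
  [0,0,0.4,0,0,0],
  [0,0,0.8,0,0,0],
  [0,0,1.2,0,0,0],
  [0,0,1.2,0,0,0],
])

```text
clock: 11.9
position: [0.4773, -0.0541, 0.1581]
ee_rot: [0.001, 0.974, 0.227, 0.001]
contact_force: [-1.4, 0.2, 8.2]
width: 0.0148
```

servo_tool([
  [0,0,0.4,0,0,0],
  [0,0,0.8,0,0,0],
  [0,0,1.2,0,0,0],
  [0,0,1.2,0,0,0],
])

```text
clock: 12.3
position: [0.4773, -0.0542, 0.1571]
ee_rot: [0.001, 0.974, 0.227, 0.001]
contact_force: [-2.3, -0.5, 9.6]
width: 0.015
```

servo_tool([
  [-0.5,0,0.3,0,0,0],
  [-0.5,0,0.6,0,0,0],
  [-0.5,0,0.9,0,0,0],
  [-0.5,0,0.9,0,0,0],
])

```text
clock: 12.7
position: [0.4771, -0.0542, 0.1563]
ee_rot: [0.001, 0.974, 0.227, 0.001]
contact_force: [-1.7, 1.1, 11.5]
width: 0.0148
```

servo_tool([
  [-0.3,0,0.3,0,0,0],
  [-0.3,0,0.6,0,0,0],
  [-0.3,0,0.9,0,0,0],
  [-0.3,0,0.9,0,0,0],
])

```text
clock: 13.1
position: [0.4771, -0.0543, 0.1556]
ee_rot: [0.001, 0.974, 0.227, 0.002]
contact_force: [-1.8, 0.4, 10.5]
width: 0.0147
```

```bash
cat > rd.py <<'E'
from h import *
L=[]
for i in range(4):
    st=telemetry.get_state(); im,d=cams.get_image('side'); L.append(np.r_[st['contact_force'],st['moment']])
print(st['clock'],st['position'].round(5),np.mean(L,0).round(2),np.max(np.linalg.norm(np.array(L)[:,:3],axis=1)))
cv2.imwrite('pics/rd.png',cv2.resize(im[110:250,200:360],None,fx=4,fy=4,interpolation=cv2.INTER_CUBIC)[:,:,::-1])
im,d=save('wrist','rdw%d'%int(st['clock']*100))
print('pics/rdw%d.png'%int(st['clock']*100))
E
python3 rd.py
```

```text
13.25 [ 0.47708 -0.05429  0.15556] [-1.59  0.94 10.8   0.23  0.31  0.  ] 11.40881478152386
pics/rdw1325.png
```

```bash
cp $(ls -t pics/rdw*.png|head -1) pics/rdw.png
```

```text
(no output)
```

View pics/rdw.png

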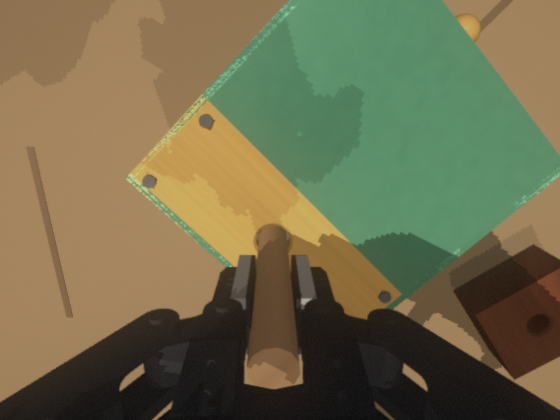

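servo_tool([
  [-0.2,-0.4,0,0,0,0],
  [-0.4,-0.8,0,0,0,0],
  [-0.4,-0.8,0,0,0,0],
])

```text
clock: 13.65
position: [0.4769, -0.0542, 0.1556]
ee_rot: [0.001, 0.974, 0.227, 0.002]
contact_force: [-0.7, -1.4, 10.7]
width: 0.0148
```

```bash
python3 rd.py
```

```text
13.8 [ 0.47685 -0.05418  0.15559] [-2.500e-01  2.300e-01  1.003e+01  6.000e-02  1.400e-01  1.000e-02] 10.774525498172393
pics/rdw1380.png
```

servo_tool([
  [0,0,0.3,0,0,0],
  [0,0,0.6,0,0,0],
  [0,0,0.9,0,0,0],
  [0,0,0.9,0,0,0],
])

```text
clock: 14.3
position: [0.4769, -0.0542, 0.1549]
ee_rot: [0.001, 0.974, 0.227, 0.002]
contact_force: [-1.6, -0.6, 11.7]
width: 0.0149
```

```bash
python3 rd.py
```

```text
14.45 [ 0.47689 -0.05417  0.15485] [-0.81  0.09 11.01  0.07  0.22  0.  ] 11.819213771343259
pics/rdw1445.png
```

View pics/rd.png

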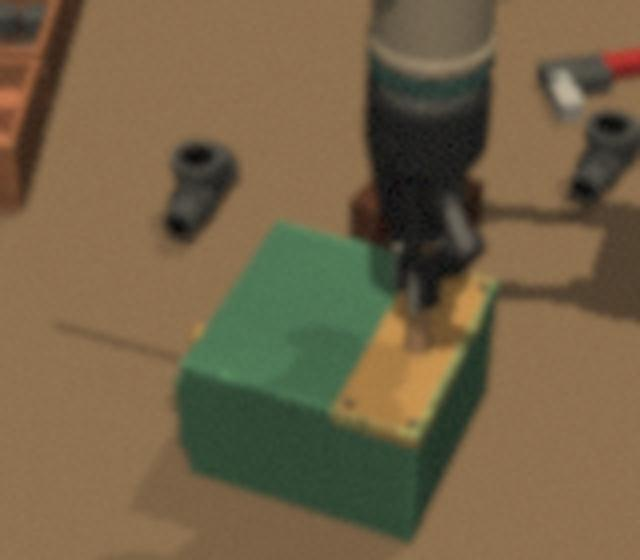

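servo_tool([
  [-0.2,0,0.3,0,0,0],
  [-0.3,0,0.6,0,0,0],
  [-0.3,0,0.9,0,0,0],
  [-0.3,0,0.9,0,0,0],
])

```text
clock: 14.95
position: [0.4766, -0.0542, 0.1535]
ee_rot: [0.001, 0.974, 0.227, 0.002]
contact_force: [0.4, 0.2, 8.2]
width: 0.0154
```

```bash
python3 rd.py
```

```text
15.1 [ 0.47664 -0.05423  0.15347] [ 0.17 -0.    7.94  0.06 -0.01  0.01] 8.206460219783095
pics/rdw1510.png
```

View pics/rd.png

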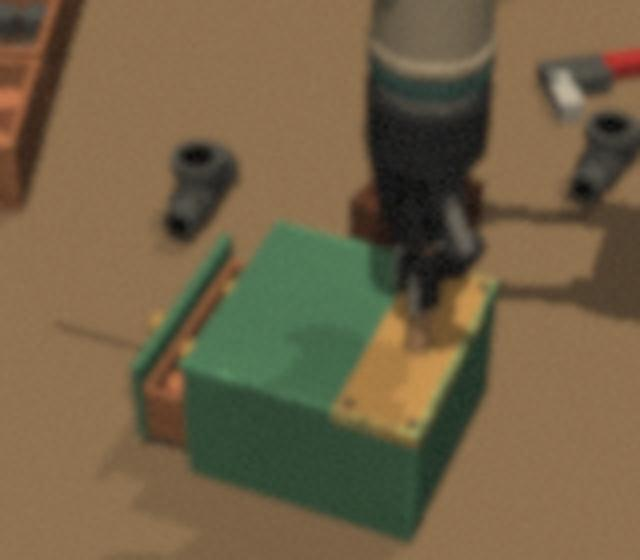

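The drawer is springing open. I'll hold the dowel down about 1 s more before checking.

servo_tool([
  [0,0,0,0,0,0],
  [0,0,0,0,0,0],
  [0,0,0,0,0,0],
  [0,0,0,0,0,0],
  [0,0,0,0,0,0],
  [0,0,0,0,0,0],
  [0,0,0,0,0,0],
  [0,0,0,0,0,0],
])

```text
clock: 16.0
position: [0.4766, -0.0542, 0.1534]
ee_rot: [0.001, 0.974, 0.227, 0.002]
contact_force: [-0.6, -0.2, 7.7]
width: 0.0154
```

```bash
python3 rd.py
```

```text
16.15 [ 0.47664 -0.05425  0.15343] [-0.09  0.23  7.78  0.04 -0.02  0.01] 8.23968524745565
pics/rdw1614.png
```

View pics/rd.png

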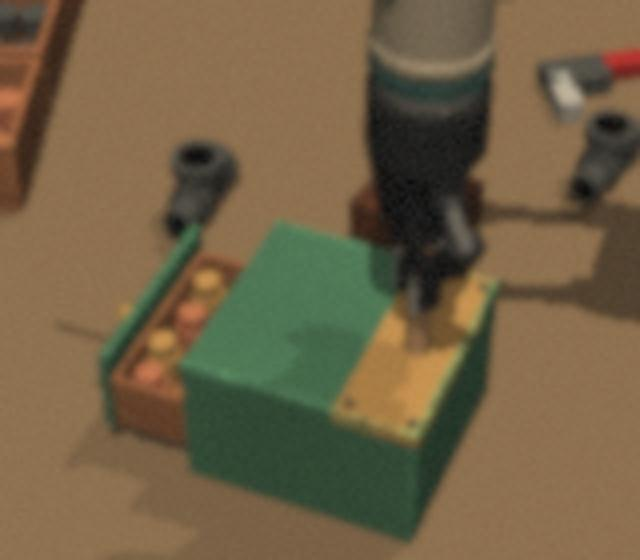

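The drawer is out by roughly 56-60 mm, judged from the picture. Now I'll draw the dowel straight up.

servo_tool([
  [0,0,-2,0,0,0],
  [0,0,-6,0,0,0],
  [0,0,-12,0,0,0],
  [0,0,-20,0,0,0],
  [0,0,-30,0,0,0],
  [0,0,-42,0,0,0],
  [0,0,-56,0,0,0],
  [0,0,-62,0,0,0],
])

```text
clock: 17.05
position: [0.4752, -0.0539, 0.2155]
ee_rot: [0.0, 0.974, 0.227, 0.001]
contact_force: [0.1, 0.3, -0.4]
width: 0.0149
```

servo_tool([
  [0,0,0,0,0,0],
  [0,0,0,0,0,0],
])

```text
clock: 17.25
position: [0.4745, -0.0538, 0.2136]
ee_rot: [-0.0, 0.974, 0.227, -0.0]
contact_force: [0.2, -0.2, -0.3]
width: 0.0151
```

```bash
python3 - <<'E'
from h import *
st=telemetry.get_state(); im,d=save('wrist','w8')
print(st['clock'],st['position'],st['ee_rot'],st['contact_force'],st['width'])
a,da=save('scene','s8'); b,db=save('side','d8')
cv2.imwrite('pics/c8.png',np.hstack([im[100:400,130:430],cv2.resize(a[110:290,190:370],(450,450))[:300]])[:,:,::-1])
th=np.linspace(0,2*np.pi,60); q=st['ee_rot'];Rt=R.from_quat([q[1],q[2],q[3],q[0]]).as_matrix()
for zz in (70,73,76):
  for dx in (-4,-2,0):
    p=proj('wrist',np.c_[dx+8*np.cos(th),8*np.sin(th),zz+0*th]/1e3@Rt.T+st['position'],st); print(zz,dx,p[:,0].min().round(1),p[:,0].max().round(1),p[:,1].min().round(1))
cv2.imwrite('pics/w8z.png',cv2.resize(im[190:320,210:340],None,fx=4.5,fy=4.5,interpolation=cv2.INTER_CUBIC)[:,:,::-1])
E
```

```text
17.25 [ 0.47450601 -0.0537765   0.21358712] [-1.38470301e-04  9.73917172e-01  2.26903527e-01 -3.35308184e-04] [ 0.19044523 -0.24845481 -0.29441856] 0.015143073559597604
70 -4 259.7 285.7 215.8
70 -2 259.7 285.7 212.7
70 0 259.6 285.7 209.6
73 -4 259.9 285.5 214.2
73 -2 259.8 285.5 211.2
73 0 259.8 285.6 208.1
76 -4 260.0 285.3 212.7
76 -2 260.0 285.4 209.7
76 0 260.0 285.4 206.6
```

View pics/w8z.png

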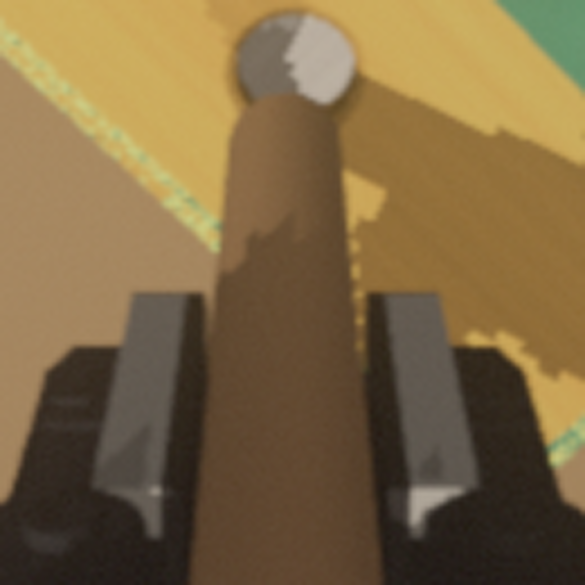

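View pics/c8.png

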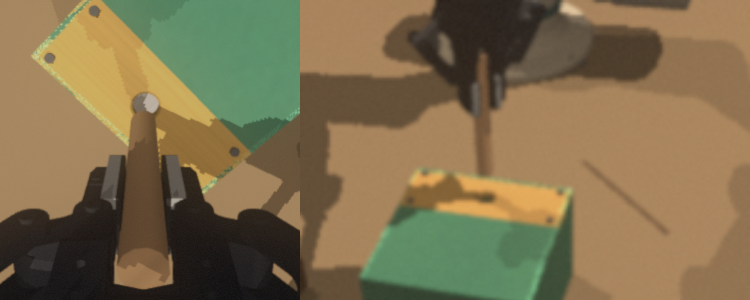

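```bash
python3 - <<'E'
from h import *
ax=np.array([.951,-.31]); ay=np.array([.31,.951]); h=np.array([.4752,-.055])
for n,f in (('scene','s8'),('side','d8'),('scene','scene0')):
    d=np.load('pics/%s.npz'%f)['d']; P=cloud(n,d,d>0); r=P[:,:2]-h; s=r@ax-.055; t=r@ay
    for lo,hi in ((.02,.1),):
        m=(abs(t)<.06)&(P[:,2]>.03)&(P[:,2]<.105)&(s>.05)&(s<.25)
        print(f,np.histogram(s[m],np.arange(.05,.2,.01)))
st=telemetry.get_state(); q=st['ee_rot'];Rt=R.from_quat([q[1],q[2],q[3],q[0]]).as_matrix()
print(Rt.T@(np.array([.4806,-.2985,.2136])-st['position'])*1e3)
E
```

```text
s8 (array([ 41,   0,   3, 337,   0,   0,  15,   3,   0, 164, 846,  18,  45,
         1,   0]), array([0.05, 0.06, 0.07, 0.08, 0.09, 0.1 , 0.11, 0.12, 0.13, 0.14, 0.15,
       0.16, 0.17, 0.18, 0.19, 0.2 ]))
d8 (array([  1,   0,   1,   1,   0,   0,  63, 133,  96, 260,  19,   4,   8,
         0,   0]), array([0.05, 0.06, 0.07, 0.08, 0.09, 0.1 , 0.11, 0.12, 0.13, 0.14, 0.15,
       0.16, 0.17, 0.18, 0.19, 0.2 ]))
scene0 (array([  0,   0,   4, 432, 816,  14,  43,   1,   0,   0,   0,   0,   0,
         0,   0]), array([0.05, 0.06, 0.07, 0.08, 0.09, 0.1 , 0.11, 0.12, 0.13, 0.14, 0.15,
       0.16, 0.17, 0.18, 0.19, 0.2 ]))
[-102.6085013   222.2989497    -0.54960296]
```

servo_tool([
  [-10,25,0,0,0,0],
  [-28,65,0,0,0,0],
  [-47,105,0,0,0,0],
  [-66,145,0,0,0,0],
  [-83,182,0,0,0,0],
  [-97,210,0,0,0,0],
  [-103,222,10,0,0,0],
  [-103,222,35,0,0,0],
])

```text
clock: 18.2
position: [0.4817, -0.3012, 0.1793]
ee_rot: [0.002, 0.974, 0.226, 0.001]
contact_force: [1.0, 0.2, -1.1]
width: 0.0149
```

servo_tool([
  [0,0,25,0,0,0],
  [0,0,40,0,0,0],
  [0,0,43,0,0,0],
  [0,0,43,0,0,0],
  [0,0,43,0,0,0],
])

```text
clock: 18.7
position: [0.4812, -0.2985, 0.1365]
ee_rot: [0.0, 0.974, 0.227, 0.0]
contact_force: [0.2, -0.2, -0.1]
width: 0.0149
```

```bash
python3 - <<'E'
from h import *
st=telemetry.get_state(); im,d=save('wrist','w9')
print(st['clock'],st['position'],st['qd'].round(3),st['contact_force'],st['width'])
q=st['ee_rot'];Rt=R.from_quat([q[1],q[2],q[3],q[0]]).as_matrix()
print(Rt.T@(np.array([.4806,-.2985,.086])-st['position'])*1e3)
cv2.imwrite('pics/w9z.png',cv2.resize(im[160:260,215:330],None,fx=6,fy=6,interpolation=cv2.INTER_CUBIC)[:,:,::-1])
th=np.linspace(0,2*np.pi,90)
zt=(st['position'][2]-.04)*1e3
for dx in [-3,-2,-1]:
  for r,zz in ((9.5,zt),(8,76),(7.2,76)):
    p=proj('wrist',np.c_[dx+r*np.cos(th),0+r*np.sin(th),zz+0*th]/1e3@Rt.T+st['position'],st); p=(p-[215,160]+.5)*6-.5
    print(dx,r,'cols',p[:,0].min().round(),p[:,0].max().round(),'top',p[:,1].min().round())
E
```

```text
18.7 [ 0.48116911 -0.29845389  0.13645845] [-0.001 -0.005 -0.011 -0.    -0.002 -0.001] [ 0.16813248 -0.23181704 -0.09881814] 0.014943515252694195
[-0.56061125 -0.26502272 50.45786789]
-3 9.5 cols 265.0 432.0 top 241.0
-3 8 cols 273.0 425.0 top 310.0
-3 7.2 cols 280.0 417.0 top 317.0
-2 9.5 cols 265.0 432.0 top 232.0
-2 8 cols 272.0 425.0 top 301.0
-2 7.2 cols 280.0 417.0 top 308.0
-1 9.5 cols 265.0 432.0 top 224.0
-1 8 cols 272.0 425.0 top 291.0
-1 7.2 cols 280.0 417.0 top 299.0
```

View pics/w9z.png

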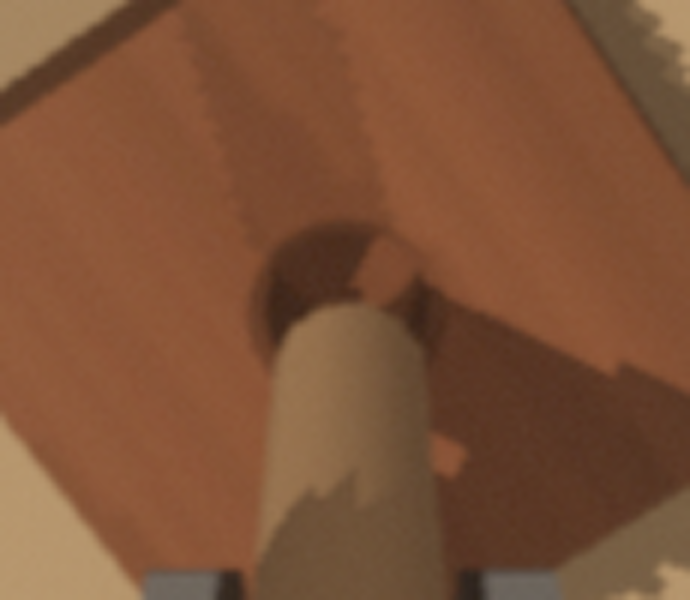

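servo_tool([
  [-0.2,-0.3,5,0,0,0],
  [-0.2,-0.3,12,0,0,0],
  [-0.2,-0.3,17,0,0,0],
  [-0.2,-0.3,19,0,0,0],
  [-0.2,-0.3,20.5,0,0,0],
  [-0.2,-0.3,22,0,0,0],
  [-0.2,-0.3,23,0,0,0],
  [-0.2,-0.3,23,0,0,0],
])

```text
clock: 19.55
position: [0.4803, -0.2984, 0.1127]
ee_rot: [0.0, 0.974, 0.227, -0.0]
contact_force: [0.3, 0.1, 0.3]
width: 0.0148
```

servo_tool([
  [0,0,1,0,0,0],
  [0,0,2,0,0,0],
  [0,0,3,0,0,0],
  [0,0,4,0,0,0],
  [0,0,5,0,0,0],
  [0,0,5,0,0,0],
])

```text
clock: 20.15
position: [0.4802, -0.2983, 0.1076]
ee_rot: [-0.0, 0.974, 0.227, -0.0]
contact_force: [-0.6, 1.1, -0.3]
width: 0.0151
```

Entered the block with no force. Now down to the bottom, with 21.6 mm to go.

servo_tool([
  [0,0,3,0,0,0],
  [0,0,6,0,0,0],
  [0,0,9,0,0,0],
  [0,0,12,0,0,0],
  [0,0,15,0,0,0],
  [0,0,18,0,0,0],
  [0,0,18,0,0,0],
])

```text
clock: 20.85
position: [0.48, -0.2982, 0.0893]
ee_rot: [-0.0, 0.974, 0.227, -0.0]
contact_force: [0.4, 0.3, 0.7]
width: 0.0149
```

servo_tool([
  [0,0,1,0,0,0],
  [0,0,2,0,0,0],
  [0,0,3,0,0,0],
  [0,0,4,0,0,0],
  [0,0,4,0,0,0],
])

```text
clock: 21.35
position: [0.4805, -0.2985, 0.086]
ee_rot: [0.0, 0.974, 0.227, 0.0]
contact_force: [-0.1, 0.7, 0.9]
width: 0.0149
```

```bash
python3 rd.py
```

```text
21.5 [ 0.48045 -0.29848  0.08598] [-0.25  0.04  1.01 -0.    0.02  0.  ] 1.8196386783299192
pics/rdw2150.png
```

servo_tool([
  [0,0,0.5,0,0,0],
  [0,0,1,0,0,0],
  [0,0,1,0,0,0],
])

```text
clock: 21.9
position: [0.4806, -0.2985, 0.0859]
ee_rot: [0.0, 0.974, 0.227, 0.0]
contact_force: [-2.3, 0.9, 8.0]
width: 0.0149
```

servo_tool([
  [0,0,0,0,0,0],
  [0,0,0,0,0,0],
  [0,0,0,0,0,0],
  [0,0,0,0,0,0],
  [0,0,0,0,0,0],
  [0,0,0,0,0,0],
  [0,0,0,0,0,0],
  [0,0,0,0,0,0],
], hand=0)

```text
clock: 22.7
position: [0.4803, -0.2984, 0.0848]
ee_rot: [0.0, 0.974, 0.227, 0.0]
contact_force: [0.4, -0.2, -0.3]
width: 0.0853
```

servo_tool([
  [0,0,-10,0,0,0],
  [0,0,-30,0,0,0],
  [0,0,-65,0,0,0],
  [0,0,-105,0,0,0],
  [0,0,-130,0,0,0],
  [0,0,-130,0,0,0],
  [0,0,-130,0,0,0],
])

```text
clock: 23.4
position: [0.4804, -0.2984, 0.2156]
ee_rot: [0.001, 0.974, 0.227, 0.0]
contact_force: [0.5, 0.1, -0.3]
width: 0.0851
```

```bash
python3 - <<'E'
from h import *
st=telemetry.get_state(); im,d=save('wrist','w10')
print(st['clock'],st['position'],st['contact_force'],st['width'])
e=spotter.outline_of('dowel_mid','wrist')[0]
P=cloud('wrist',d,e['region'],st); T=P[P[:,2]>.125]; print(e['conf'],T.mean(0),np.median(T[:,2]),np.percentile(T[:,2],95),len(T))
save('scene','s10'); save('side','d10')
z=np.load('pics/s10.npz')['im'];y=np.load('pics/d10.npz')['im']
cv2.imwrite('pics/c10.png',np.hstack([cv2.resize(im[90:260,200:370],(380,380)),cv2.resize(z[150:300,130:310],(400,380))])[:,:,::-1])
E
```

```text
23.4 [ 0.48035007 -0.298374    0.21563165] [ 0.53600934  0.12939638 -0.32112205] 0.08510160404450966
0.8 [ 0.48073675 -0.29895557  0.13800077] 0.1396208206333449 0.14092609194444652 586
```

View pics/c10.png

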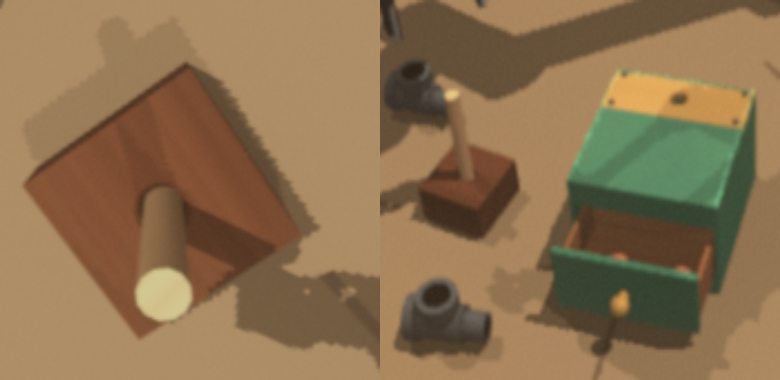

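View pics/d10.png

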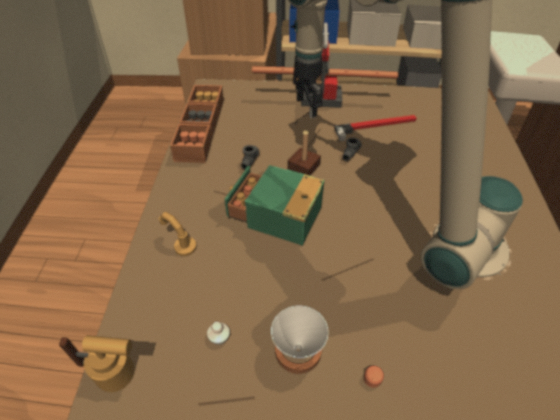

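The dowel is back in its block with its top at z ≈ 0.140 m, which means fully down. The drawer is open, the gripper is clear, and the bystanders are where they were.

```bash
python3 -c "
from rig import sign_off
print(sign_off())"
```

```text
the job is handed in; nothing more can be done
None
```

The drawer is open, the dowel is back in its block, and I handed the job in after about 23.5 s of the 58 s allowed.

**Catch:** I lowered the dowel through the brass plate and eased the catch down in small steps. The pad was about 24 mm below the mouth. The highest push I read was about 12 N, against the 16 N limit; I only sampled the force at the end of each move and at a few pauses. I held the dowel down about 1 s until the drawer had sprung out.

**Last checks:**
- **Drawer:** depth images put it about 60 mm further out than at the start.
- **Dowel:** its top stands at 0.140 m, so it is all the way down, and the gripper is open and well clear of it.
- **Other things on the bench:** they look unmoved in the pictures.

**What disagreed:**
- **Push force:** it ran about 3 N above the stated spring curve until release, then dropped to about 8 N. I put the extra down to friction of the dowel on the pad or hole wall.
- **Hole position:** the scene and side cameras differed by about 5 mm on the hole and the dowel, so I lined up with the wrist camera instead.

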